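Plug the mailing tube that fits

TASK

Take the blue end plug from the packing bench and put it, nose down, into the one tube of the rack whose mouth it fits: the flange must end resting all round on the tube's rim, with the plug let go. Leave the white plug and the tape roll where they are.

Things in the scene. Friction and masses are not known exactly. Their poses are not given: they have to be found in the camera images.
- blue_plug: Loose blue plastic tube plug, about 90 g, standing on its nose. Heights from the bottom: nose 36 mm across widening to 54 mm at 18 mm; straight 54 mm spigot to 32 mm; flange 69 mm across, 32 to 37 mm; round grip knob 24 mm across, 37 to 73 mm. Origin: centre of the nose's underside; z up along the axis. Grip the knob from above at any yaw, fingertips above the flange.
- tube_rack: Fixed plywood board 110x330x12 mm, any way round, with a row of 4 open cardboard tubes. Origin: centre of its underside; z up, y along the row to the larger tubes. Tubes at x=0; y=-130 (32 mm inside), -66 (45), +12 (60), +108 mm (78). Walls 3 mm; mouths 122 mm above the bench, 110 deep. The fitting tube takes the spigot but not the flange: nose ends 32 mm below the mouth.
- spare_plug: A larger white plug of the same shape, loose, standing on its nose, to be left alone: nose 54 mm, spigot 72 mm, flange 87 mm across, the same heights and the same 24 mm knob, 73 mm high in all. Origin: centre of the underside of the nose; z up.
- tape_roll: A roll of tan packing tape, loose, lying flat, to be left alone: 100 mm outside and 76 mm inside diameter, 48 mm high. Origin: centre of its underside; z up.
Mind the look-alikes: they are no part of the job. Of the things like the blue_plug, leave any that is green, red or turquoise; of the rest the smaller one is meant.

How it is judged:
At the end, for the whole second after the job is handed in: The blue plug stands upright (10 degrees) in the 60 mm tube, within 10 mm of its axis along and across the row, flange on the rim (nose 26 to 40 mm below the mouth), at rest and released. The white plug and the tape roll never strayed over 30 mm from their starts (z of blue_plug in the frame of tube_rack between 0.082 and 0.096 m and x of blue_plug in the frame of tube_rack between -0.01 and 0.01 m and y of blue_plug in the frame of tube_rack between 0.002 and 0.022 m and angle between blue_plug's own z axis and vertical below 0.175 rad and linear speed of blue_plug below 0.02 m/s and contact force between blue_plug and the fingers below 0.1 N); the robot touches nothing.
It fails at once if the white plug is moved more than 30 mm (distance of spare_plug from where it was at the start of the episode above 0.03 m).
It fails at once if the tape roll is moved more than 30 mm (distance of tape_roll from where it was at the start of the episode above 0.03 m).
It also fails if it takes over 40 s, if anything falls off the work surface, if the arm or the gripper's body presses on something with over 40 N, if the wrist force passes 120 N, or if a joint passes its speed limit or range.

ROBOT

A 7-joint arm with a two-finger parallel gripper is mounted at the origin on the work surface. World frame = base frame: x ahead of the robot, y to its left, z up, the work surface at z = 0. Lengths are in m, angles in rad, forces in N, time in s.
With the tool pointing down it reaches from about 0.425 to 0.925 m from the base axis. Payload 6.8 kg.
Tool frame: the origin (TCP) lies on the front face of the gripper's body, between the roots of the fingers; the fingertips stand 73 mm ahead of it and the grasp point (between the pads) lies 54 mm ahead of it (env.nose_length is the distance from the TCP to the fingertips, in m); z points along the fingers, y is the line along which they close (so a half turn about z gives the same grasp; the last joint's range is limited). The gripper opens to 85 mm and grips with 20 to 120 N. Pads are 22 mm wide; open, the fingers measure 114 mm over their backs; the gripper's body (76 mm by 85 mm) begins 54 mm behind the grasp point. The pads swing forward as they close: fully open they stand 13 mm farther back than shut.
Start: joints at [-1.408, 0.477, 0.022, 1.555, -0.011, 1.109, -0.083], TCP at [0.181, 0.65, 0.304] pointing down, gripper open.
Joint ranges: [-2.96, 2.96], [-0.34, 2.1], [-1.41, 1.46], [0.24, 2.44], [-1.37, 4.51], [0.17, 1.92], [-2.96, 2.96]. Speed limits (rad/s): [2.39, 2.39, 3.14, 3.14, 3.14, 3.14, 3.14].

INTERFACE

Orientations are given as a unit quaternion [w, x, y, z].
In Python, from cell import env, kin, camera, calibration, job gives the robot as it stands. The module is installed in compiled form; this text tells all that it offers. Calls block until the motion is done:
- env.reach(position, orientation): joint-space move of the TCP to a pose.
- env.movel(position, velocity=0.15, rot=None, stop_force=None): straight line of the TCP; rot=None keeps the orientation; velocity is the mean speed in m/s. With stop_force (N) it stops when the force on the tool has changed by that much, and returns True; else False.
- env.goto_joints(angles): joint-space move.
- env.grip(opening, f_grip=None): finger opening in m; f_grip is the grip in N (None keeps the last); returns when the fingers have stopped.
- env.dwell(seconds).
- kin.inverse_kinematics(position, orientation): joint angles nearest the present ones, or None.
- env.get_state(): the state.
- camera(name): name is "side" or "top"; returns (picture, depth): 420x560x3 uint8, blue, green, red; 420x560 float32, m along the optical axis (not along the pixel's ray), 0 where there is no reading.
- calibration(name): a dict with "fx", "fy", "cx", "cy" (pixels), "k1" (the pictures are not rectified: a ray, as slopes to the right and down, at radius r is drawn at 1 + k1 r^2 times it, then the intrinsics apply), "rvec" (rotation vector, rad) and "tvec" (3), from world to camera coordinates, as OpenCV has them. Camera axes: x right, y down, z forward; pixel columns grow to the right and rows downward; lengths in m; the calibration is good to about 2 mm. A picture is of the moment at which its call begins. calibration takes no time and is no camera call.
A pose or a line that the arm cannot do raises env.PlanningError and nothing moves.
- job.job_done(): hands the job in; it is judged then, once.
The state is a dict: "time": time; "qpos": joint angles; "joint_velocities": joint speeds; "joint_torque": joint torques, N m; "tcp_pos": TCP position; "orientation": TCP orientation; "force": force on the tool from outside, world axes, zero at the start; "torque": the same for the moment, N m; "opening": finger opening in m; "gripper_force": force on a finger pad.
Only numpy, scipy, OpenCV 4.12 (cv2) and the standard library are available. Lean on these libraries where they do the work, as an engineer would, in place of code of your own. Each camera call takes 0.05 s, during which the arm holds its last target. There are 200 camera calls.

## Working session

There is one attempt and no reset: what is moved stays moved. The work goes in short steps, each a Python script; the robot and the scene stay as the last script left them, time stands still between calls to the robot, and variables do not carry over. Pictures are saved under pics/ and viewed, at most 10 in all, crops included, and the job is handed in when it is done.

```bash
mkdir -p pics; cat > h.py <<'E'
import numpy as np, cv2
from cell import env, kin, camera, calibration, job
def world(name,u,v,depth=None,z=None):
    c=calibration(name); K=np.array([[c["fx"],0,c["cx"]],[0,c["fy"],c["cy"]],[0,0,1.]])
    p=cv2.undistortPoints(np.array([[[u,v]]],float),K,np.array([c["k1"],0,0,0.]),)[0,0]
    # exact for drawn = ray*(1+k1 r^2)
    R=cv2.Rodrigues(np.array(c["rvec"],float))[0]; t=np.array(c["tvec"],float).ravel()
    o=-R.T@t; d=R.T@np.array([p[0],p[1],1.])
    return o+d*(depth if z is None else (z-o[2])/d[2])
E
python3 - <<'E'
from h import *
for n in("top","side"):
    p,d=camera(n); cv2.imwrite(f"pics/{n}0.png",p); np.save(f"{n}0.npy",d)
    c=calibration(n); R=cv2.Rodrigues(np.array(c["rvec"],float))[0]
    print(n,-R.T@np.array(c["tvec"]).ravel(),R[2],c["fx"],c["k1"])
E
```

```text
top [0.49541098 0.0591384  1.06450408] [ 0.10393077  0.01150467 -0.99451799] 498.7246321823355 -0.13445829625523328
side [0.46650224 0.64748703 0.70728098] [ 0.16486564 -0.64599741 -0.74532319] 463.81152885904453 -0.10787312336483794
```

View pics/top0.png

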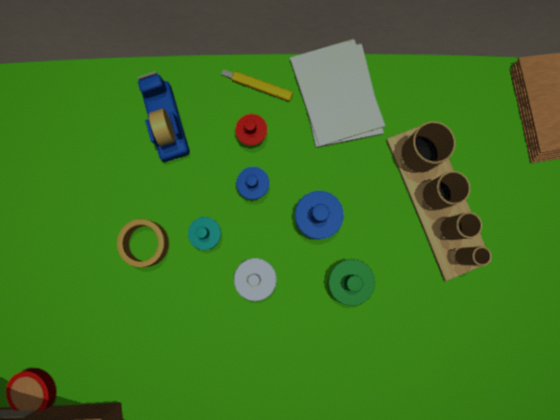

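View pics/side0.png

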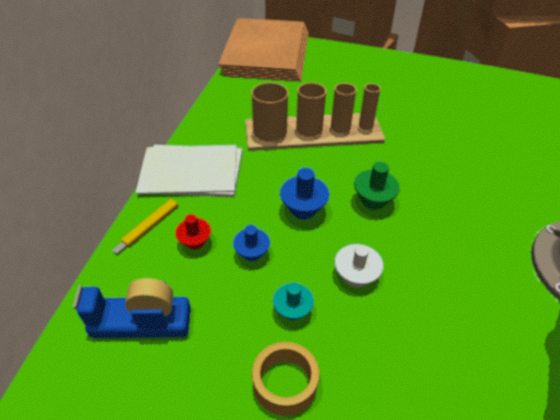

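Top picture: the plugs are small blue (252,183), big blue (319,215), turquoise (205,233), red (251,130), green (351,282) and white (255,280). The description points to the smaller blue one at (252,183). The rack mouths run from the 78 at about (434,140), through the 60 at (453,188) and the 45 at (468,225), to the 32 at (482,256). Next I'll check these in a close crop.

```bash
python3 - <<'E'
from h import *
p=cv2.imread("pics/top0.png"); p=cv2.convertScaleAbs(p,alpha=2.0,beta=15)
a=cv2.resize(p[150:250,220:280],None,fx=5,fy=5,interpolation=cv2.INTER_CUBIC)
b=cv2.resize(p[150:250,400:500],None,fx=5,fy=5,interpolation=cv2.INTER_CUBIC)
cv2.imwrite("pics/crop.png",np.hstack([a,b]))
d=np.load("top0.npy")
for u,v in((252,181),(319,213),(252,191)): print(u,v,d[v,u],world("top",u,v,depth=d[v,u]).round(4))
# all points by height
vv,uu=np.mgrid[0:420,0:560]
def cloud(u0,u1,v0,v1):
    return np.array([[*world("top",u,v,depth=d[v,u]),u,v] for v in range(v0,v1) for u in range(u0,u1) if d[v,u]>0])
c=cloud(225,285,155,212)
for lo,hi in((.065,.08),(.030,.043)):
    s=c[(c[:,2]>lo)&(c[:,2]<hi)]; print("plug",lo,len(s),s.mean(0).round(4),s[:,:2].ptp(0) if hasattr(s,'ptp') else np.ptp(s[:,:2],axis=0))
c=cloud(395,500,115,275); s=c[(c[:,2]>.112)&(c[:,2]<.130)]
np.save("rim.npy",s); print(len(s))
m=np.zeros((420,560),np.uint8); m[s[:,4].astype(int),s[:,3].astype(int)]=1
n,l,st,ce=cv2.connectedComponentsWithStats(m,connectivity=8)
from scipy.optimize import least_squares
for i in range(1,n):
    if st[i,4]<15: continue
    q=s[l[s[:,4].astype(int),s[:,3].astype(int)]==i]
    r=least_squares(lambda x:np.hypot(q[:,0]-x[0],q[:,1]-x[1])-x[2],[*q[:,:2].mean(0),.03],loss='soft_l1',f_scale=.002)
    print(st[i],ce[i].round(1),"fit",r.x.round(4),q[:,2].mean().round(4))
for uv in((434,140),(453,188),(468,225),(482,256)): print(uv,world("top",*uv,z=.122).round(4))
E
```

```text
252 181 1.0015216 [0.6481 0.1346 0.0743]
319 213 0.96081144 [0.5801 0.0027 0.1066]
252 191 1.0388446 [0.6331 0.1375 0.0352]Traceback (most recent call last):
  File "<stdin>", line 12, in <module>
  File "<stdin>", line 11, in cloud
  File "h.py", line 4, in world
    c=calibration(name); K=np.array([[c["fx"],0,c["cx"]],[0,c["fy"],c["cy"]],[0,0,1.]])
ValueError: time passes only in moves, steps and waits
```

View pics/crop.png

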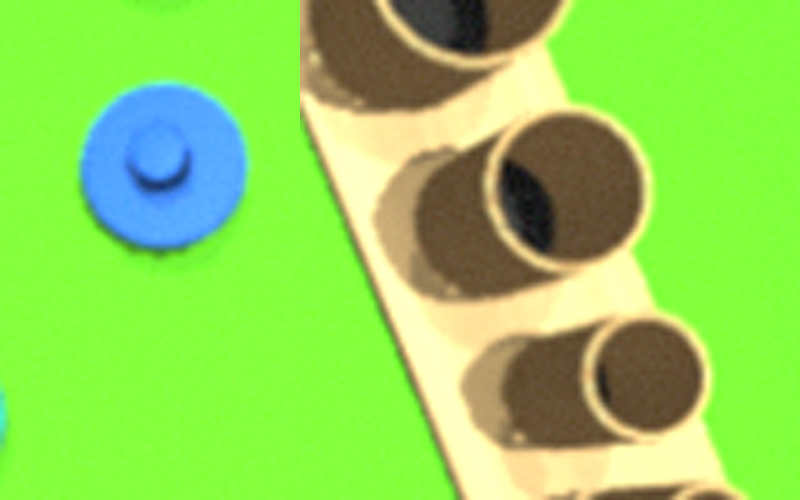

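The crop shows the small blue plug with flange centre near (252.2,182.6) and knob top near (251.4,181.2). The 60 mm mouth is near (453.2,187.2) and the 45 mm mouth near (468.8,224.6). I'll cache the calibration and compute positions.

```bash
sed -i 's/^def world/CAL={n:calibration(n) for n in ("top","side")}\ndef world/; s/c=calibration(name);/c=CAL[name];/; s/,)\[0,0\]/)[0,0]/' h.py
python3 - <<'E'
from h import *
from scipy.optimize import least_squares
d=np.load("top0.npy")
def cloud(u0,u1,v0,v1):
    return np.array([[*world("top",u,v,depth=d[v,u]),u,v] for v in range(v0,v1) for u in range(u0,u1) if d[v,u]>0])
c=cloud(225,285,155,212)
for lo,hi in((.065,.08),(.030,.043)):
    s=c[(c[:,2]>lo)&(c[:,2]<hi)]; print("plug",lo,len(s),s.mean(0).round(4),np.ptp(s[:,:2],axis=0))
print("knob px",world("top",251.4,181.2,z=.073).round(4),"flange px",world("top",252.2,182.6,z=.037).round(4))
c=cloud(395,500,115,275); s=c[(c[:,2]>.114)&(c[:,2]<.130)]
px=np.array([[434,140],[453.2,187.2],[468.8,224.6],[482,256]])
for uv,r0 in zip(px,(.0405,.0315,.024,.0175)):
    e=world("top",*uv,z=.122)
    q=s[abs(np.hypot(s[:,0]-e[0],s[:,1]-e[1])-r0)<.007]
    r=least_squares(lambda x:np.hypot(q[:,0]-x[0],q[:,1]-x[1])-r0,e[:2],loss='soft_l1',f_scale=.002)
    print(e.round(4),"fit",r.x.round(4),len(q),q[:,2].mean().round(4))
print(env.get_state()["time"],env.get_state()["orientation"])
E
```

```text
plug 0.065 111 [6.496000e-01 1.372000e-01 7.360000e-02 2.507207e+02 1.803423e+02] [0.02217583 0.02253638]
plug 0.03 693 [6.491000e-01 1.364000e-01 3.780000e-02 2.524820e+02 1.832107e+02] [0.06859785 0.06508734]
knob px [0.6479 0.1359 0.073 ] flange px [0.6505 0.137  0.037 ]
[ 0.7202 -0.2229  0.122 ] fit [ 0.7164 -0.2219] 311 0.121
[ 0.6272 -0.2569  0.122 ] fit [ 0.6269 -0.2563] 254 0.121
[ 0.5546 -0.285   0.122 ] fit [ 0.5542 -0.2843] 177 0.121
[ 0.4941 -0.3091  0.122 ] fit [ 0.4948 -0.3071] 143 0.1208
0.1 [-5.07621110e-05  1.34946438e-01  9.90852556e-01 -8.17374536e-04]
```

```bash
python3 - <<'E'
from h import *
Q=[0,1,0,0]
for q in (Q,[0,0,1,0],[0,.7071,.7071,0]):
    for p in ([.6492,.1365,.22],[.6492,.1365,.116],[.627,-.2565,.3]):
        s=kin.inverse_kinematics(p,q); print(q,None if s is None else np.round(s,2))
s=None
env.grip(.06,30)
env.reach([.6492,.1365,.22],[0,0,1,0] if kin.inverse_kinematics([.6492,.1365,.22],Q) is None else Q)
for n in("side",):
    p,d=camera(n); cv2.imwrite("pics/side1.png",cv2.resize(cv2.convertScaleAbs(p[100:400,130:430],alpha=1.6,beta=10),None,fx=2,fy=2))
st=env.get_state(); print(st["time"],st["tcp_pos"],st["opening"],np.round(st["qpos"],2))
E
```

```text
[0, 1, 0, 0] [-0.78  0.64  0.71  1.7  -0.48  0.99 -1.47]
[0, 1, 0, 0] [-0.73  0.77  0.63  1.75 -0.59  0.83 -1.39]
[0, 1, 0, 0] [-0.27  0.62  0.87  1.59 -0.51  1.16 -0.85]
[0, 0, 1, 0] [-0.5   0.55  0.28  1.67 -0.18  0.94  1.42]
[0, 0, 1, 0] [-0.43  0.67  0.18  1.73 -0.17  0.76  1.4 ]
[0, 0, 1, 0] [-0.29  0.64  0.92  1.59 -0.54  1.18  2.32]
[0, 0.7071, 0.7071, 0] [-0.71  0.61  0.6   1.69 -0.4   0.97  0.04]
[0, 0.7071, 0.7071, 0] [-0.67  0.74  0.54  1.74 -0.5   0.8   0.11]
[0, 0.7071, 0.7071, 0] [-0.27  0.63  0.88  1.59 -0.52  1.17  0.72]
3.0083 [0.64902409 0.13784638 0.21989333] 0.05975409057174387 [-0.78  0.64  0.71  1.69 -0.48  0.99 -1.47]
```

View pics/side1.png

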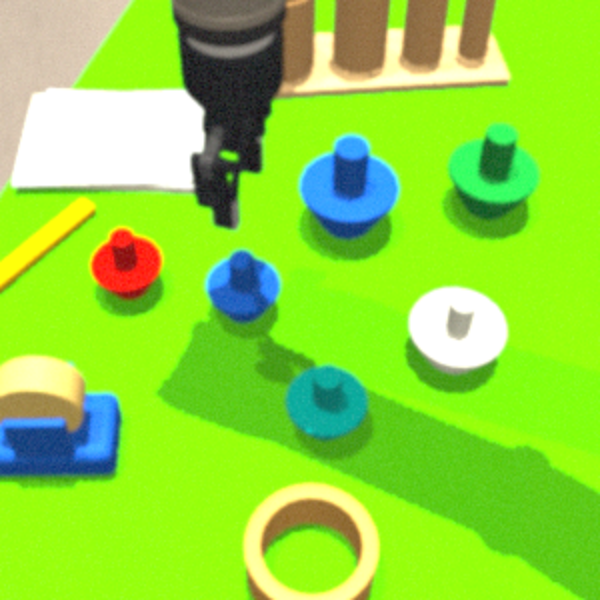

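The gripper hangs above the small blue plug (knob at about (241,262) in the crop), with the fingers at about (225,190), and its neighbours are clear. I'll descend, grip and lift.

```bash
python3 - <<'E'
from h import *
hit=env.movel([.6492,.1365,.116],velocity=.12,stop_force=8)
st=env.get_state(); print(hit,st["tcp_pos"],st["time"])
if not hit:
    env.grip(0.0,40); st=env.get_state(); print(st["opening"],st["gripper_force"],st["tcp_pos"])
    env.movel([.6492,.1365,.30],velocity=.15)
    env.movel([.627,-.2565,.30],velocity=.2)
    st=env.get_state(); print(st["opening"],st["gripper_force"],st["tcp_pos"],st["time"],st["force"])
    p,d=camera("side"); cv2.imwrite("pics/side2.png",cv2.resize(cv2.convertScaleAbs(p[0:200,180:440],alpha=1.8,beta=10),None,fx=3,fy=3))
    t,d=camera("top"); np.save("top2.npy",d); cv2.imwrite("pics/top2.png",cv2.resize(cv2.convertScaleAbs(t[80:280,360:560],alpha=1.8,beta=10),None,fx=3,fy=3))
E
```

```text
False [0.64980477 0.1364565  0.11682407] 4.025
0.022924470434417622 39.16577875614166 [0.64966673 0.13658569 0.11679464]
0.02301635455206257 39.162458181381226 [ 0.62740719 -0.25533885  0.29987197] 7.9333 [-0.36944707  0.10042126 -1.29863109]
```

View pics/side2.png

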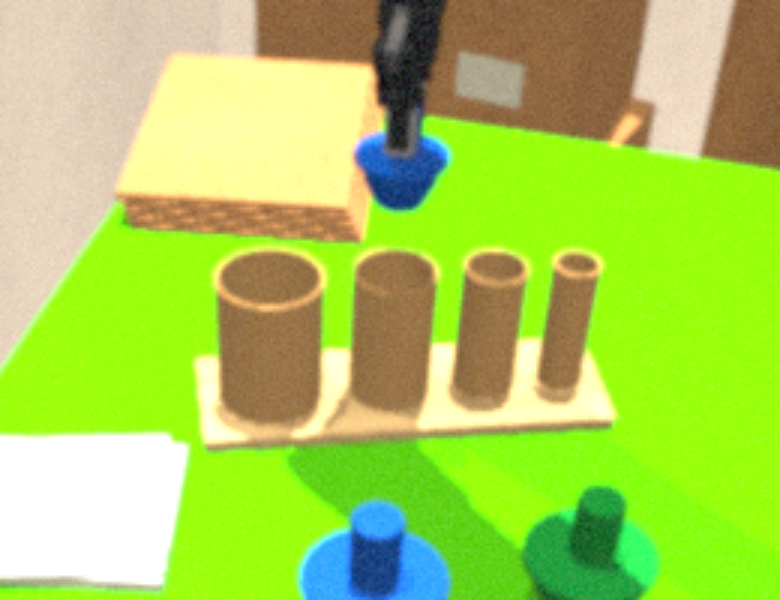

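The plug is held upright with its nose at about (402,205) in the crop, above the 60 mm mouth at (397,270). I'll lower it with a force stop.

```bash
python3 - <<'E'
from h import *
env.movel([.627,-.2563,.245],velocity=.12)
st=env.get_state(); print(st["tcp_pos"])
hit=env.movel([.627,-.2563,.2055],velocity=.04,stop_force=6)
st=env.get_state(); print(hit,st["tcp_pos"],st["force"],st["time"],st["opening"])
p,d=camera("side"); cv2.imwrite("pics/side3.png",cv2.resize(cv2.convertScaleAbs(p[40:170,220:400],alpha=1.8,beta=10),None,fx=4,fy=4))
E
```

```text
[ 0.62718099 -0.25655165  0.24531111]
True [ 0.62670079 -0.25612248  0.20678729] [-1.87013176  0.69060514  4.92987134] 9.5333 0.022805960186411265
```

View pics/side3.png

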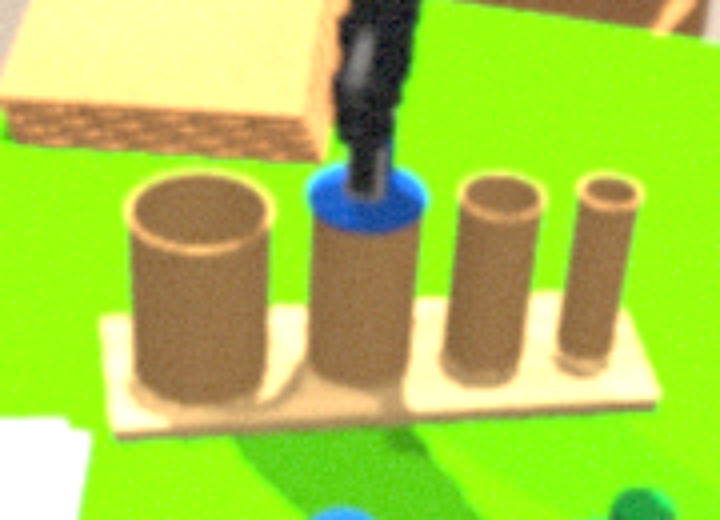

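Contact came at TCP z = 0.2068, exactly the seated height, and the flange at (366,200) in the crop covers the rim all round. I'll release, retreat and check from both cameras.

```bash
python3 - <<'E'
from h import *
env.grip(.05); p0=env.get_state()["tcp_pos"]
env.movel([.627,-.2563,.33],velocity=.12)
env.reach([.5,.25,.33],[0,1,0,0])
env.dwell(.3)
p,d=camera("side"); t,dt=camera("top")
a=cv2.resize(p[40:170,220:400],(540,390)); b=cv2.resize(t[140:240,400:500],(260,260)); b=cv2.copyMakeBorder(b,0,130,0,0,cv2.BORDER_CONSTANT)
cv2.imwrite("pics/end.png",cv2.convertScaleAbs(np.hstack([a,b]),alpha=1.8,beta=10))
c=np.array([world("top",u,v,depth=dt[v,u]) for v in range(160,215) for u in range(430,480) if dt[v,u]>0])
c=c[np.hypot(c[:,0]-.627,c[:,1]+.2565)<.04]
k=c[c[:,2]>.155]; f=c[(c[:,2]>.12)&(c[:,2]<.135)]
print("knob",k.mean(0).round(4),len(k),"flange",f.mean(0).round(4),len(f))
A=np.c_[f[:,:2],np.ones(len(f))]; print("flange slope",np.linalg.lstsq(A,f[:,2],rcond=None)[0][:2])
print(env.get_state()["time"])
E
```

```text
knob [ 0.6272 -0.2546  0.1632] 135 flange [ 0.6265 -0.2531  0.1278] 822
flange slope [ 0.00081449 -0.00185824]
13.4333
```

View pics/end.png

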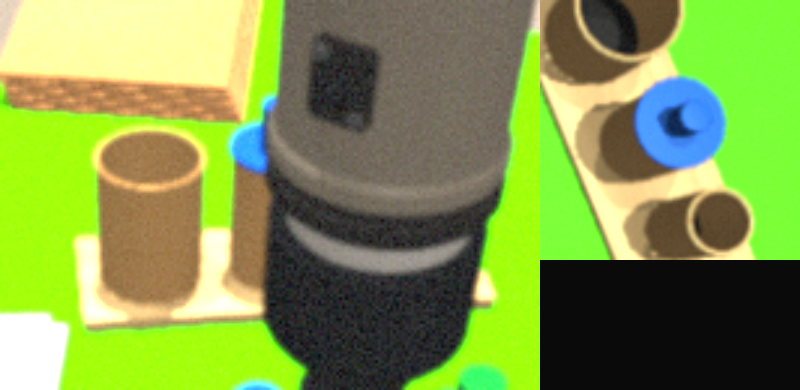

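The top view shows the plug seated level (flange top 0.128, knob top 0.163, slope about 0) and released. The arm blocks part of the side view but touches nothing.

```bash
python3 -c "
from cell import job
print(job.job_done())"
```

```text
the job is handed in; nothing more can be done
None
```

The small blue plug is seated level in the 60 mm tube and let go, with the white plug and tape roll never touched; I handed the job in at about 13.5 s, and no verdict came back.

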